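# Lock a detector head into the screened test box and shut the lid

### The job

Put the detector head into the round socket inside the open metal test box: enter its two lugs through the two gaps in the socket's rim, push it down against the spring and turn it clockwise (seen from above) as far as it goes, so that it stays locked down when released. Then lower the box's lid until it is fully shut, without slamming it. Leave the bottle, the wire spool and the cup standing where they are.

Things in the scene. Friction and masses are not known exactly. Their poses are not given: they have to be found in the camera images.
- head: Detector head: upright aluminium cylinder, diameter 56 mm, 50 mm tall, with a black grip block on top, 50 mm (x) by 30 mm (y), from 50 to 76 mm above its foot. At the foot two steel lugs stick out along +x and -x, 76 mm tip to tip, 18 mm wide, 8 mm tall. A half turn makes no difference. About 0.3 kg. Origin: centre of the foot's underside; z up. Starts standing on the bench.
- box: Open-topped aluminium test box, fixed, 200 mm (x) by 170 mm (y), 92 mm high, walls and floor 5 mm thick. Origin: centre of its underside; z up; its lid is hinged along its +x rim.
- socket: Round bayonet socket on the box's floor, fixed, 20 mm towards -x from the box's centre, axes as the box. Origin: on its axis at the box's inner floor (5 mm above the bench). Outer diameter 94 mm, 18 mm high, bore 82 mm. A lip from 11 to 17 mm above the floor narrows the mouth to 61 mm, except at two gaps 24 mm wide on the +x and -x sides for the lugs (head's x along socket's x, either way).
- plunger: Sprung brass disc in the socket, diameter 40 mm, carries the foot; its top is 7 mm above the floor and gives 6 mm (5 to 8 N). Origin: socket's axis, 7 mm below its top. With the foot pressed to 0.5-2.5 mm above the floor the lugs pass under the lip: turn clockwise from above to the stop, about 62 degrees from the gaps. Let go there, the head stays, foot 3 mm above the floor, lugs against the lip.
- lid (a joint): Angle of the box's lid: 0 shut, 1.57 upright, 1.9 fully open. A grey plate 200 mm from hinge to free edge, 170 mm wide, 8 mm thick, with a tab 12 mm long and 60 mm wide at the middle of the free edge. Stiff hinge: it stays where it is left and takes about 0.45 N m to move. Starts open, leaning back a little beyond upright.
- lid_hinge (a point): Centre of the lid's hinge line, in its underside: 100 mm towards +x from the box's centre, 92.5 mm above the bench. The hinge line runs along the box's y; the point turns with the lid: -x points from the hinge to the free edge, z out of the lid's upper (outer) face, 8 mm away.
- lid_tab (a point): Middle of the tab at the lid's free edge, 206 mm from the hinge line, at half the lid's thickness; axes as lid_hinge.
- bottle: Bystander: a tall clear plastic bottle, diameter 66 mm, 200 mm high, standing on the bench. Origin: centre of its underside.
- spool: Bystander: a spool of copper wire with white flanges, diameter 76 mm, 75 mm high, standing on end. Origin: centre of its underside.
- cup: Bystander: a white plastic cup, rim diameter 74 mm, 85 mm high. Origin: centre of its underside.

How it is judged:
By the outcome, as a careful person would: the job done as asked, in the order asked, and still so for the second after the job is handed in, with the robot touching nothing.
It also fails if it takes over 66 s, if anything falls off the work surface, if the arm or the gripper's body presses on something with over 40 N, if the wrist force passes 120 N, or if a joint passes its speed limit or range.

### The arm

A 6-joint arm with a two-finger parallel gripper is mounted at the origin on the work surface. World frame = base frame: x ahead of the robot, y to its left, z up, the work surface at z = 0. Lengths are in mm, angles in rad, forces in N, time in s.
With the tool pointing down it reaches from about 325 to 1000 mm from the base axis. Payload 5.1 kg.
Tool frame: the origin (TCP) lies at the very end of the fingers, on their centre line; the grasp point (between the pads) lies r.tcp_to_grasp behind it (r.tcp_to_grasp is the distance from the TCP to the grasp point, in mm); z points along the fingers, y is the direction in which the jaws open and shut (so a half turn about z gives the same grasp; the last joint's range is limited). The gripper opens to 85 mm and grips with 20 to 120 N. Pads are 22 mm wide; open, the fingers measure 114 mm over their backs; the gripper's body (76 mm by 85 mm) begins 54 mm behind the grasp point. The pads swing forward as they close: fully open they stand 13 mm farther back than shut.
Start: joints at [1.072, 0.124, 1.65, -0, 1.367, -0.083], TCP at [262.568, 594.595, 231.322] pointing down, gripper open.
Joint ranges: [-2.61, 2.61], [-1.02, 2.33], [0.03, 2.71], [-1.35, 4.49], [0.32, 2.68], [-2.91, 2.91]. Speed limits (rad/s): [2.57, 2.57, 3.14, 3.14, 3.14, 3.14].

### API

Orientations are given as a unit quaternion [w, x, y, z].
In Python, from station import r gives the robot as it stands. The module is installed in compiled form; this text tells all that it offers.
- The arm moves only by the tool apply_moves, never from a script. Its argument "deltas" is one flat list of numbers, 4 for each row, row after row: the shift along the world's x, y, z in cm, then the turn about the world's z in degrees. In form: [x, y, z, twist, x, y, z, twist, ...]. A call has 1 to 10 rows; each row is the pose to reach, as a shift and turn from the pose measured when the call began; what a row does not reach only later rows make up. A row lasts 1/10 s, in which the tool goes at most 50 mm and 8.59 degrees, less where a joint would pass 70% of its speed; a pose out of reach is approached as far as the arm can. A call with a gripper value outside its range is refused whole. "grip" is the closure, from 0 (fully open) to 1 (shut), set as the call begins (left out, the last holds). The fingers move at their own pace and stop on an object; "grip_force" is the grip in N (left out, the last holds). Time passes only in rows, so rows that repeat a pose let the fingers close. It gives the time, the measured TCP pose, the force and the opening at its end, in the units of the state.
- r.read_state(): the state, without advancing time (a new reading comes with each control period).
- r.capture(name): name is "scene" or "top" or "wrist"; returns a dict with "frame" (480x640x3 uint8, blue, green, red), "camera_matrix" (3x3 intrinsics, pixels), "distortion" ([k1, k2, p1, p2, k3] as OpenCV has them; the pictures are not rectified), "extrinsics" (4x4, takes a point from camera to world coordinates). Camera axes: x right, y up, looking along -z (the intrinsics and any distortion apply to the point x, -y, -z); pixel columns grow to the right and rows downward; lengths in mm; the calibration is good to about 2 mm. A picture is of the moment at which its call begins. There is no depth.
- r.hand_in(): hands the job in, once; it reports no verdict.
The state is a dict: "clock": time; "q": joint angles; "joint_vel": joint speeds; "effort": joint torques, N m; "eef_pos": TCP position; "eef_rot": TCP orientation; "force": force on the tool from outside, world axes, zero at the start; "ft_torque": the same for the moment, N m; "opening": finger opening in mm.
Only numpy, scipy, OpenCV 4.12 (cv2) and the standard library are available. Lean on these libraries where they do the work, as an engineer would, in place of code of your own. Each camera call takes 0.05 s, during which the arm holds its last target.

## Working session

There is one attempt and no reset: what is moved stays moved. The work goes in short steps, Python scripts to look and compute and a tool call to move; the robot and the scene stay as the last step left them, time stands still between calls to the robot, and variables do not carry over. Pictures are saved under pics/ and viewed, and the job is handed in when it is done.

Besides the shell and the picture viewer there is one more tool, called by a JSON object that holds its "name" and its "arguments". apply_moves: Moves the arm, as the interface text tells. Its arguments: {"type":"object","properties":{"deltas":{"type":"array","items":{"type":"number"}},"grip":{"type":"number"},"grip_force":{"type":"number"}},"required":["deltas"]}

```bash
mkdir -p pics
python3 - <<'E'
from station import r
import cv2,pickle
s=r.read_state();print(s, r.tcp_to_grasp)
d={}
for n in ["scene","top","wrist"]:
    c=r.capture(n);d[n]=c;cv2.imwrite(f"pics/{n}0.png",c["frame"]);print(n,c["camera_matrix"],c["distortion"],c["extrinsics"])
pickle.dump(d,open("c0.pkl","wb"))
E
```

```text
{'clock': 0.0, 'q': array([ 1.07239736e+00,  1.24497836e-01,  1.65169172e+00, -2.75636675e-05,
        1.36747631e+00, -8.26177825e-02]), 'joint_vel': array([ 0.00114676, -0.00171364, -0.00094343, -0.00090943, -0.00101931,
       -0.00089339]), 'effort': array([ 8.39253062e-04, -4.23642075e+01, -3.65440142e+01, -1.08688912e-04,
        7.25193968e-03,  1.02779489e-05]), 'eef_pos': array([262.28804612, 594.06107425, 230.04723888]), 'eef_rot': array([-2.83995724e-04,  2.06393526e-01,  9.78468517e-01, -9.97037992e-04]), 'force': array([-0.13561086,  0.2033444 , -0.0077948 ]), 'ft_torque': array([-0.00811811,  0.0005561 , -0.01182309]), 'opening': 85.26848286213311} 18.700000000000003
scene [[496.15075189   0.         324.4581479 ]
 [  0.         496.15075189 237.69931056]
 [  0.           0.           1.        ]] [0.03290886 0.         0.         0.         0.        ] [[ 8.75684904e-01 -3.56631793e-01  3.25560614e-01  8.31367428e+02]
 [ 4.82877146e-01  6.43419755e-01 -5.94003940e-01 -6.12692661e+02]
 [ 2.36856007e-03  6.77366063e-01  7.35642308e-01  8.30990434e+02]
 [ 0.00000000e+00  
[... 274 characters left out ...]
1 -1.20131013e-01  3.81663536e+02]
 [-9.99475064e-01  2.29298394e-02  2.28870885e-02 -1.96695764e+01]
 [ 2.54713055e-02  1.19609747e-01  9.92494192e-01  1.02645508e+03]
 [ 0.00000000e+00  0.00000000e+00  0.00000000e+00  1.00000000e+00]]
wrist [[391.63026607   0.         323.5680073 ]
 [  0.         391.63026607 236.22785504]
 [  0.           0.           1.        ]] [-0.07195446  0.          0.          0.          0.        ] [[ 4.03734476e-01 -8.76011338e-01 -2.63823062e-01  1.95558372e+02]
 [ 9.14874520e-01  3.86028946e-01  1.18263546e-01  6.24587805e+02]
 [-1.75686832e-03 -2.89112068e-01  9.57293647e-01  3.71379891e+02]
 [ 0.00000000e+00  0.00000000e+00  0.00000000e+00  1.00000000e+00]]
```

View pics/scene0.png

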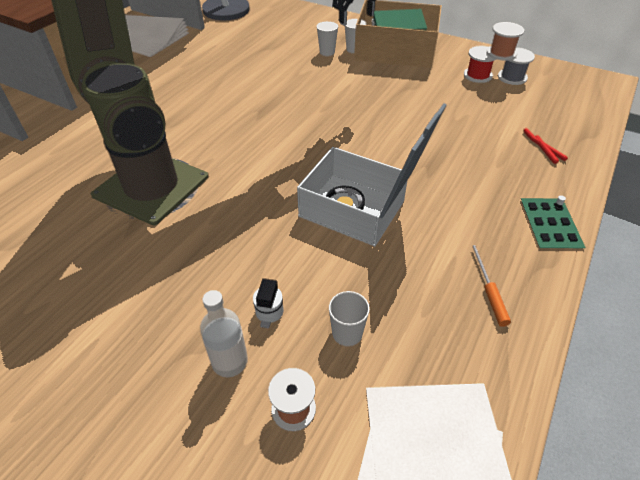

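View pics/top0.png

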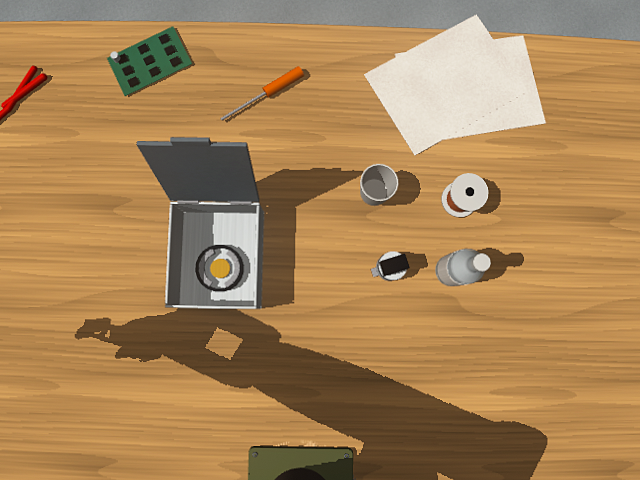

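View pics/wrist0.png

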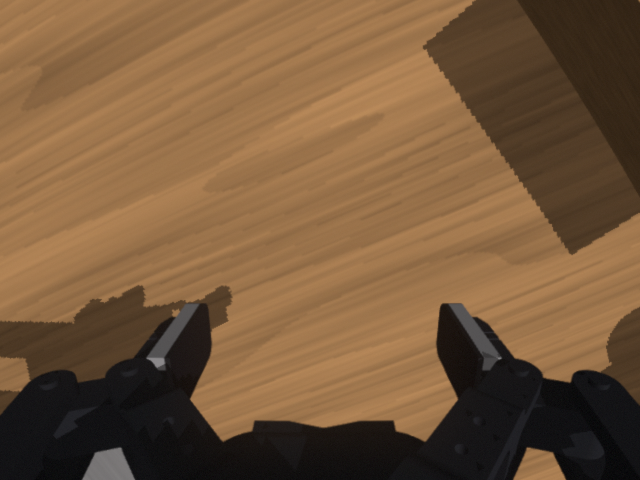

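The top view shows the box at about (213,255), its lid behind it, the socket at about (220,268), the head's black block at about (394,266), the bottle at (465,265), the cup at (378,184) and the spool at (465,195). I'll measure these now.

```bash
cat > h.py <<'E'
import numpy as np,cv2,pickle
def ray(c,uv):
    K=np.array(c["camera_matrix"]);D=np.array(c["distortion"]);E=np.array(c["extrinsics"])
    p=cv2.undistortPoints(np.array(uv,float).reshape(-1,1,2),K,D).reshape(-1,2)
    d=np.c_[p[:,0],-p[:,1],-np.ones(len(p))]@E[:3,:3].T
    return E[:3,3],d
def onz(c,uv,z):
    o,d=ray(c,uv);return o+d*((z-o[2])/d[:,2])[:,None]
def tri(c1,u1,c2,u2):
    o1,d1=ray(c1,u1);o2,d2=ray(c2,u2);out=[]
    for a,b in zip(d1,d2):
        t=np.linalg.lstsq(np.c_[a,-b],o2-o1,rcond=None)[0]
        out.append(((o1+t[0]*a+o2+t[1]*b)/2,np.linalg.norm(o1+t[0]*a-o2-t[1]*b)))
    return out
def proj(c,P):
    E=np.array(c["extrinsics"]);q=(np.atleast_2d(P)-E[:3,3])@E[:3,:3];q=q*[1,-1,-1]
    return cv2.projectPoints(q,np.zeros(3),np.zeros(3),np.array(c["camera_matrix"]),np.array(c["distortion"]))[0].reshape(-1,2)
E
python3 - <<'E'
from h import *
d=pickle.load(open("c0.pkl","rb"))
t=d["top"];f=t["frame"];g=cv2.cvtColor(f,cv2.COLOR_BGR2GRAY)
m=np.zeros_like(g);m[245:290,365:420]=(f[245:290,365:420].max(2)<50)*255
cs,_=cv2.findContours(m,0,2);c=max(cs,key=cv2.contourArea);R=cv2.minAreaRect(c);B=cv2.boxPoints(R);print(R);P=onz(t,B,76);print(P.round(1),P.mean(0),np.linalg.norm(np.diff(P,axis=0),axis=1))
hsv=cv2.cvtColor(f,cv2.COLOR_BGR2HSV)
m=np.zeros_like(g);s=hsv[240:300,190:250];m[240:300,190:250]=((s[...,0]>15)&(s[...,0]<32)&(s[...,1]>120))*255
cs,_=cv2.findContours(m,0,2);c=max(cs,key=cv2.contourArea);print(cv2.minEnclosingCircle(c),cv2.contourArea(c));M=cv2.moments(c);u=(M['m10']/M['m00'],M['m01']/M['m00']);print(u,onz(t,[u],12))
cv2.imwrite("pics/a1.png",cv2.resize(f[125:315,130:270],None,fx=4,fy=3.1,interpolation=2)[:600,:])
cv2.imwrite("pics/a2.png",cv2.resize(f[235:300,360:500],None,fx=5,fy=5,interpolation=2))
s=d["scene"]["frame"];cv2.imwrite("pics/a3.png",cv2.resize(s[90:250,290:460],None,fx=3.75,fy=3.75,interpolation=2))
cv2.imwrite("pics/a4.png",cv2.resize(s[260:400,190:350],None,fx=4,fy=4,interpolation=2))
E
```

```text
((394.1500244140625, 264.45001220703125), (14.862703323364258, 26.56313133239746), 71.56504821777344)
[[ 467.4 -144.1   76. ]
 [ 484.6 -192.6   76. ]
 [ 457.7 -201.7   76. ]
 [ 440.6 -153.3   76. ]] [ 462.58302981 -172.92294828   76.        ] [51.38737862 28.40158609 51.24155272]
((219.6119384765625, 267.9253845214844), 9.833389282226562) 275.0
(219.64545454545456, 267.98545454545456) [[452.92222897 170.8029454   12.        ]]
```

View pics/a1.png

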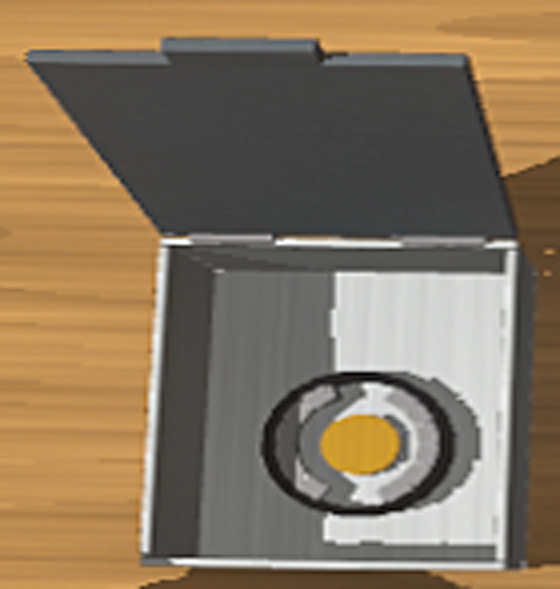

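View pics/a2.png

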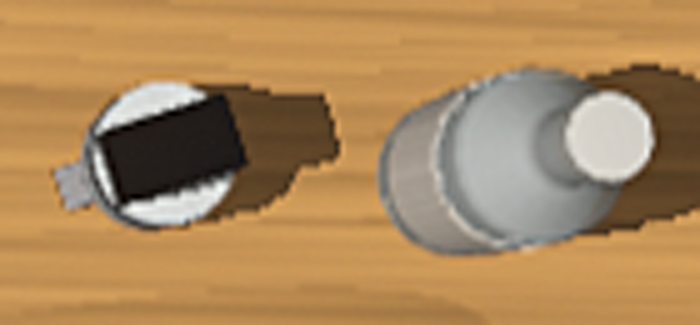

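View pics/a3.png

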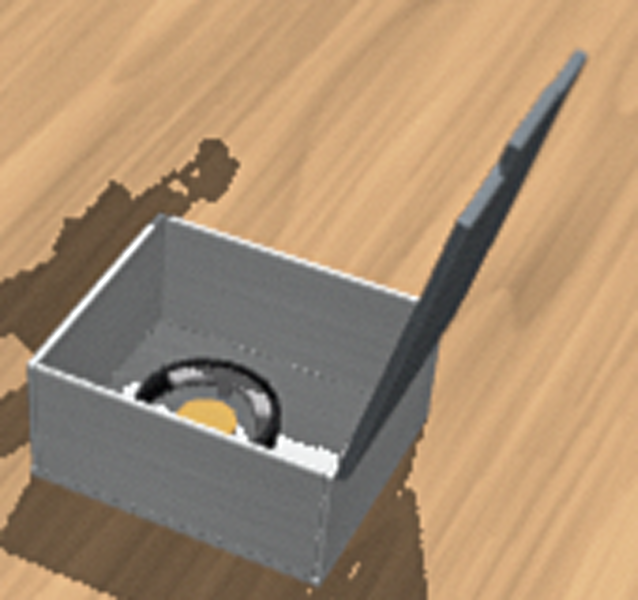

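View pics/a4.png

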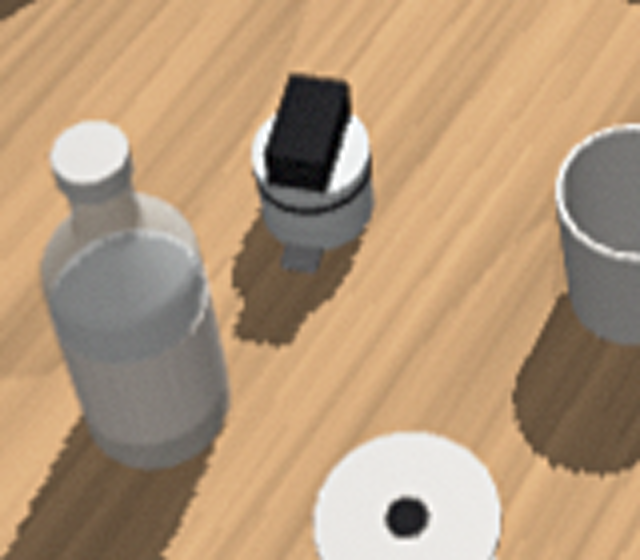

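Run:
```python
from h import *
d=pickle.load(open("c0.pkl","rb"));t=d["top"];s=d["scene"]
z=lambda X,Y:(130+X/4,125+Y/3.1)
C=[z(143,563),z(512,568),z(160,240),z(517,240)]
P=onz(t,C,92);print("box rim FL FR RL RR\n",P.round(1))
for a,b in((0,2),(1,3),(0,1),(2,3)):v=P[b]-P[a];print(a,b,np.linalg.norm(v).round(1),np.degrees(np.arctan2(v[1],v[0])).round(1))
q=lambda X,Y:(290+X/3.75,90+Y/3.75)
S=[q(30,365),q(330,475),q(162,215)]
P=onz(s,S,92);print("scene FR RR FL\n",P.round(1),np.linalg.norm(P[1]-P[0]),np.linalg.norm(P[2]-P[0]))
# lid free corners top: left (27,52), right (468,58); tab(163,40),(318,40)
print("lid corners tri", tri(t,[z(27,52),z(466,56)],s,[q(582,52),q(462,222)]))
# objects: bottle cap (610,135) in a2 z~200 ; scene cap (90,150)
a2=lambda X,Y:(360+X/5,235+Y/5);a4=lambda X,Y:(190+X/4,260+Y/4)
print("bottle cap",onz(t,[a2(610,136)],200),onz(s,[a4(92,150)],200))
print("head block top in scene", onz(s,[a4(305,77),a4(350,85),a4(325,168),a4(268,158)],76), onz(s,[a4(312,120)],76))
print("cup rim",onz(t,[(378.5,183)],85),"spool",onz(t,[(469.5,191)],75))
# lug tips at z 8 in top: left lug end (55,170),(65,210)
print("lug",onz(t,[a2(53,171),a2(66,211)],8))
```

```text
box rim FL FR RL RR
 [[373.3 252.7  92. ]
 [374.5  81.7  92. ]
 [569.5 255.9  92. ]
 [573.3  86.5  92. ]]
0 2 196.2 0.9
1 3 198.9 1.4
0 1 171.0 -89.6
2 3 169.4 -88.7
scene FR RR FL
 [[378.9  89.2  92. ]
 [573.9  91.4  92. ]
 [378.8 255.7  92. ]] 195.0250161308582 166.46068804243808
lid corners tri [(array([624.7917669 , 256.48007731, 286.31870578]), np.float64(1.989695379493107)), (array([625.35991778,  87.60374282, 288.67419399]), np.float64(1.9398657413920442))]
bottle cap [[ 458.88949452 -301.52258335  200.        ]] [[ 461.73832717 -297.54395381  200.        ]]
head block top in scene [[ 451.89546328 -152.09738141   76.        ]
 [ 473.36959903 -145.73777131   76.        ]
 [ 489.25023214 -191.96805186   76.        ]
 [ 463.08169822 -199.99296501   76.        ]] [[ 468.89698974 -171.88150227   76.        ]]
cup rim [[ 618.66724169 -140.60355244   85.        ]] spool [[ 610.44710571 -321.79172512   75.        ]]
lug [[ 457.57387363 -135.5381028     8.        ]
 [ 441.35681707 -141.01781549    8.        ]]
```

{"name": "apply_moves", "arguments": {"deltas": [1, -4, 0, -5, 2, -8, 0, -10, 3, -12, 0, -15, 4, -16, 0, -20, 5, -20, 0, -25, 6.1, -24, 0, -30, 7.1, -28, 0, -35, 8.2, -32, 0, -40, 9.2, -36, 0, -44, 10.3, -40, 0, -46.5], "grip": 0}}

```text
clock: 1.15
eef_pos: [365.2, 192.6, 230.1]
eef_rot: [-0.0, 0.577, 0.817, -0.001]
force: [0.4, 0.1, 0.2]
opening: 85.1
```

{"name": "apply_moves", "arguments": {"deltas": [1, -4, 0, 0, 2, -8, 0, 0, 3, -12, -1, 0, 4.1, -16, -2, 0, 5.2, -20, -3, 0, 6.3, -24, -4, 0, 7.4, -28, -5, 0, 8.5, -32, -5, 0, 9.8, -36, -5, 0, 9.8, -36, -5, 0]}}

```text
clock: 2.15
eef_pos: [463.8, -171.2, 179.9]
eef_rot: [-0.0, 0.578, 0.816, -0.001]
force: [0.8, 0.2, 0.4]
opening: 85.5
```

Run:
```python
from h import *
from station import r
s=r.read_state();print(s["eef_pos"],s["eef_rot"])
c=r.capture("wrist");pickle.dump(c,open("w1.pkl","wb"));cv2.imwrite("pics/w1.png",c["frame"])
```

```text
[ 463.76035115 -171.15176362  179.92576466] [-2.94396837e-04  5.78460400e-01  8.15709794e-01 -1.00556004e-03]
```

View pics/w1.png

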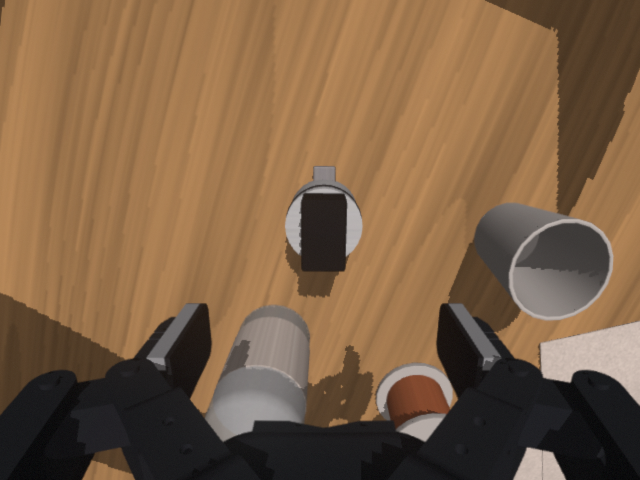

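The wrist view shows the black block from (302,194) to (347,271), aligned with the tool. The visible lug is at (324,174). The bottle and spool lie beyond it, below in the picture.

Run:
```python
from h import *
c=pickle.load(open("w1.pkl","rb"));f=c["frame"]
m=np.zeros(f.shape[:2],np.uint8);m[170:290,280:370]=(f[170:290,280:370].max(2)<45)*255
cs,_=cv2.findContours(m,0,2);k=max(cs,key=cv2.contourArea);R=cv2.minAreaRect(k);B=cv2.boxPoints(R);print(R)
P=onz(c,B,76);print(P.round(1),P.mean(0));
for i in range(4):
  v=P[(i+1)%4]-P[i];print(np.linalg.norm(v).round(1),np.degrees(np.arctan2(v[1],v[0])).round(1))
print(onz(c,[(313.5,167),(335,167)],8))
print("projected TCP ok", proj(c,[[463.8,-171.2,76]]))
```

```text
((323.5, 232.0), (76.0, 43.0), 90.0)
[[ 442.1 -149.3   76. ]
 [ 467.9 -140.3   76. ]
 [ 485.7 -188.7   76. ]
 [ 458.5 -198.3   76. ]] [ 463.5481449  -169.15146104   76.        ]
27.3 19.4
51.7 -69.8
28.9 -160.6
51.7 108.4
[[ 444.38466258 -139.06291524    8.        ]
 [ 460.50360851 -133.40386929    8.        ]]
projected TCP ok [[322.82356813 236.06474429]]
```

{"name": "apply_moves", "arguments": {"deltas": [0, 0, -3.5, 0, 0, 0, -7, 0, 0, 0, -9.5, 0, 0, 0, -11.5, 0, 0, 0, -12.4, 0, 0, 0, -12.8, 0, 0, 0, -12.8, 0]}}

```text
clock: 2.9
eef_pos: [463.3, -168.8, 52.0]
eef_rot: [-0.001, 0.578, 0.816, -0.001]
force: [-0.1, 0.0, 0.2]
opening: 85.3
```

{"name": "apply_moves", "arguments": {"deltas": [0, 0, 0, 0, 0, 0, 0, 0, 0, 0, 0, 0, 0, 0, 0, 0, 0, 0, 0, 0, 0, 0, 0, 0], "grip": 1, "grip_force": 60}}

```text
clock: 3.5
eef_pos: [463.6, -169.1, 52.8]
eef_rot: [-0.001, 0.578, 0.816, -0.001]
force: [-2.1, 0.6, 5.7]
opening: 29.3
```

{"name": "apply_moves", "arguments": {"deltas": [0, 0, 1, 0, 0, 0, 3, 0, 0, 0, 6, 0, 0, 0, 9, 0, 0, 0, 12, 0, 0, 0, 12, 0, 0, 0, 12, 0]}}

```text
clock: 4.2
eef_pos: [463.4, -169.0, 172.4]
eef_rot: [-0.001, 0.578, 0.816, -0.001]
force: [-0.0, 0.5, -3.4]
opening: 29.1
```

Run:
```python
from h import *
from station import r
s=r.read_state();print(s)
c=r.capture("wrist");pickle.dump(c,open("w2.pkl","wb"));cv2.imwrite("pics/w2.png",c["frame"])
c=r.capture("scene");cv2.imwrite("pics/s2.png",cv2.resize(c["frame"][180:400,180:380],None,fx=2.7,fy=2.7));
```

```text
{'clock': 4.2, 'q': array([-4.57983392e-01, -1.84743104e-01,  2.05266202e+00, -9.78261344e-04,
        1.27501953e+00, -7.96536393e-01]), 'joint_vel': array([-0.00069392,  0.02683263,  0.04300853, -0.00190385,  0.00430307,
       -0.0014385 ]), 'effort': array([-1.33160807e-03, -3.00862849e+01, -3.92341483e+01, -1.08964209e-02,
       -7.17271585e-02, -2.35813332e-04]), 'eef_pos': array([ 463.40070353, -168.95766954,  172.36259551]), 'eef_rot': array([-5.90830125e-04,  5.77757489e-01,  8.16208069e-01, -5.67924987e-04]), 'force': array([-0.01609992,  0.4688108 , -3.35969216]), 'ft_torque': array([0.03054344, 0.03522908, 0.01948417]), 'opening': 29.08733375225598}
```

View pics/w2.png

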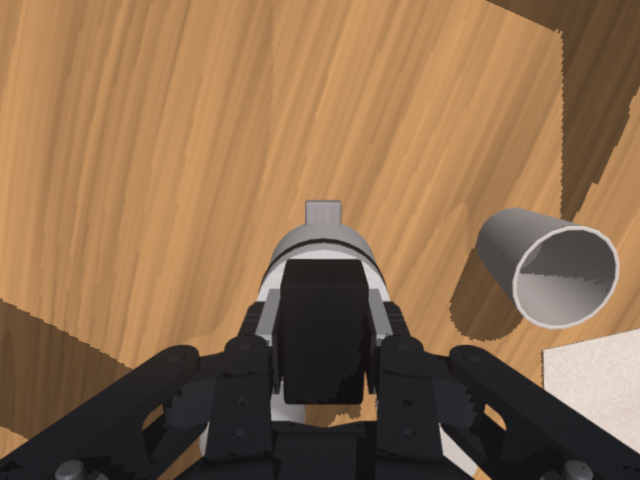

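View pics/s2.png

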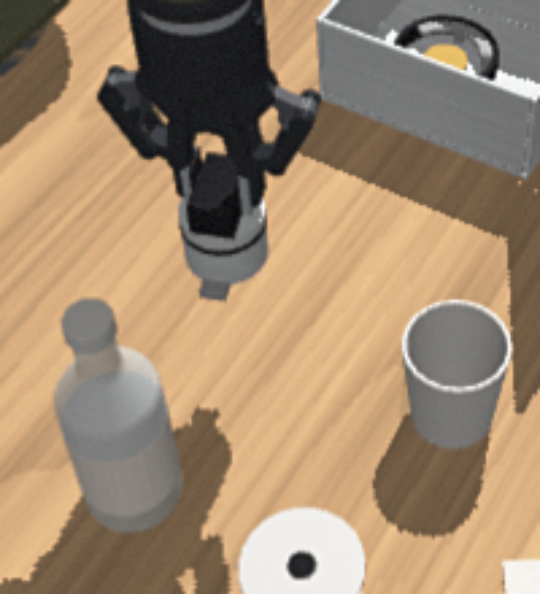

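The wrist view shows the head held upright, with its lug tip at (323,201). The scene view shows the bottle, cup and spool untouched.

Run:
```python
from h import *
c=pickle.load(open("w2.pkl","rb"))
T=np.array([463.4,-168.96,172.36]);ex=np.array([np.cos(np.radians(109.4)),np.sin(np.radians(109.4))]);ey=np.array([-ex[1],ex[0]])
P=onz(c,[(305,201),(341,201)],127.6);print(P)
v=P.mean(0)[:2]-T[:2];print("lugtip in tool x, (perp)",v@ex,v@ey)
# block top edges: near edge (287..363,260), far (282,400)-(367,403) at z 119.6+76
P=onz(c,[(287,260),(362,260),(368,404),(281,401)],195.6)
for p in P: print((p[:2]-T[:2])@ex,(p[:2]-T[:2])@ey)
```

```text
[[ 443.73736396 -138.12503513  127.6       ]
 [ 460.14284303 -132.33091877  127.6       ]]
lugtip in tool x, (perp) 35.62334063103845 -0.3952329142141734
30.394073299964557 10.914588907613282
30.424492557235652 -13.150046719918935
-26.009107011951944 -17.17638339847145
-24.71807863358824 14.75209667373683
```

{"name": "apply_moves", "arguments": {"deltas": [0.5, 3, 1, 8, 1, 6.5, 2, 16, 1.5, 10.5, 2, 24, 2, 14.5, 2, 32, 2.5, 18.5, 2, 40, 3, 22.5, 2, 48, 3.5, 26.5, 2, 56, 4.5, 30, 2, 64, 5.4, 32.5, 2, 70, 6.2, 33.9, 2, 71.6]}}

```text
clock: 5.3
eef_pos: [523.1, 172.3, 187.5]
eef_rot: [-0.004, -0.011, 1.0, -0.003]
force: [-0.2, -0.6, -3.2]
opening: 29.1
```

{"name": "apply_moves", "arguments": {"deltas": [0, 0, 0, 0, 0, 0, 0, 0]}}

```text
clock: 5.5
eef_pos: [522.2, 171.6, 185.5]
eef_rot: [-0.006, -0.01, 1.0, -0.003]
force: [-0.7, 0.6, -3.2]
opening: 29.1
```

Run:
```python
from h import *
from station import r
c=r.capture("wrist");s=r.read_state();print(s["eef_pos"],s["eef_rot"]);c["s"]=s;pickle.dump(c,open("w3.pkl","wb"));cv2.imwrite("pics/w3.png",c["frame"])
```

```text
[522.34553173 171.27328344 186.02414898] [-0.00523471 -0.0097135   0.99993379 -0.00326534]
```

View pics/w3.png

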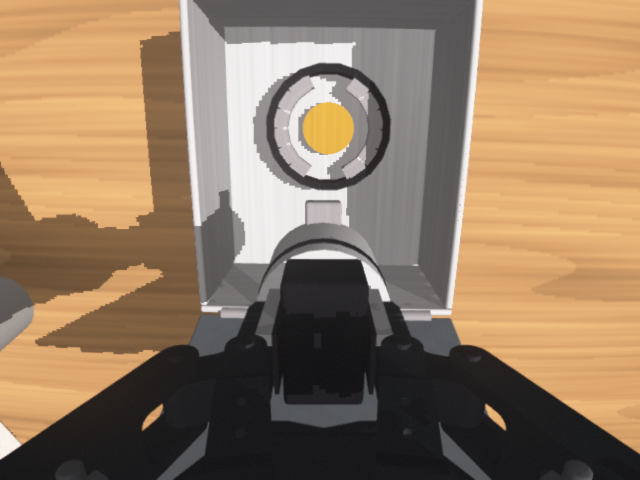

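The wrist view shows the socket ring centred at about (328,126) and the brass disc at (328,128). The gaps face up and down in the picture, and the head's lug tip is at (323,201). I'll measure the socket relative to the lug in this same picture.

Run:
```python
from h import *
c=pickle.load(open("w3.pkl","rb"));f=c["frame"];T=c["s"]["eef_pos"]
hsv=cv2.cvtColor(f,cv2.COLOR_BGR2HSV);m=np.zeros(f.shape[:2],np.uint8)
s=hsv[90:170,290:370];m[90:170,290:370]=((s[...,0]>15)&(s[...,0]<32)&(s[...,1]>120))*255
k=max(cv2.findContours(m,0,2)[0],key=cv2.contourArea);P=onz(c,k.reshape(-1,2),12)
e=cv2.fitEllipse(k);print("plunger",onz(c,[e[0]],12),P.max(0)-P.min(0))
m[:]=0;m[55:200,255:400]=(f[55:200,255:400].max(2)<60)*255
k=max(cv2.findContours(m,0,2)[0],key=cv2.contourArea);print(cv2.boundingRect(k))
h=cv2.convexHull(k);P=onz(c,h.reshape(-1,2),23);(x,y),rr=cv2.minEnclosingCircle(P[:,:2].astype(np.float32));print("ring",x,y,rr,e[0])
print("lugtip",onz(c,[(305.5,201),(341.5,201)],T[2]-52.8+8),T)
# box inner floor corners & rim edges: left rim line and right
L=onz(c,[(181,0),(201,310),(481,0),(453,310)],92);print(L)
for a,b in((0,1),(2,3)):
  v=L[a]-L[b];print(np.degrees(np.arctan2(v[1],v[0]))%180)
cv2.imwrite("pics/w3z.png",cv2.resize(f[50:250,250:410],None,fx=3,fy=3,interpolation=2))
```

```text
plunger [[453.91168739 173.00311832  12.        ]] [3.82396335e+01 3.91511029e+01 5.68434189e-14]
(305, 65, 85, 124)
ring 454.1293029785156 176.1270751953125 45.394718170166016 (327.87176513671875, 127.75701141357422)
lugtip [[487.12352345 162.37372674 141.22414898]
 [486.75150448 179.76230296 141.22414898]] [522.34553173 171.27328344 186.02414898]
[[384.84694153  89.98299688  92.        ]
 [572.24149731  90.29247781  92.        ]
 [381.4991033  255.45303413  92.        ]
 [568.35401763 258.9803702   92.        ]]
0.09462353636811827
1.0814672396695357
```

View pics/w3z.png

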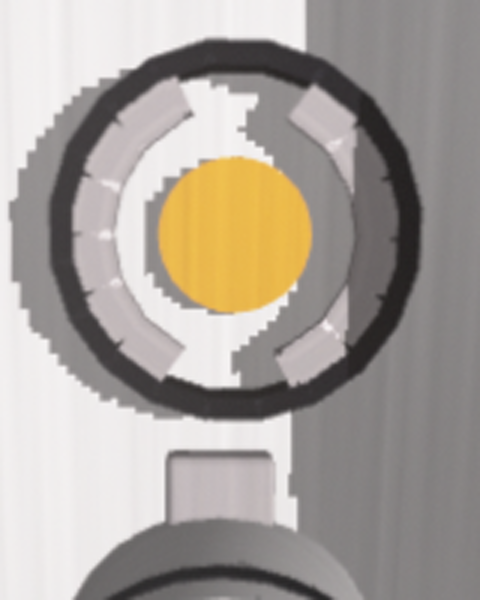

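Run:
```python
from h import *
c=pickle.load(open("w3.pkl","rb"));T=c["s"]["eef_pos"]
z=lambda a:[(250+x/3,50+y/3) for x,y in a]
def show(n,P):
  P=P[:,:2];print(n,P.round(1).tolist())
R=onz(c,z([(50,229),(421,229),(235,38),(235,420)]),23);show("ring",R);print((R[0]+R[1])/2,(R[2]+R[3])/2)
G=onz(c,z([(190,112),(290,115),(185,350),(276,352)]),22);show("gap inner",G)
G2=onz(c,z([(180,78),(318,85),(163,380),(290,385)]),22);show("gap outer",G2)
for g in (G,G2):
  v=(g[:2].mean(0)-g[2:].mean(0));print("gap dir",np.degrees(np.arctan2(v[1],v[0])), g.mean(0), np.linalg.norm(g[0]-g[1]),np.linalg.norm(g[2]-g[3]))
F=onz(c,[(226,27),(435,29),(233,263),(415,264)],5);show("floor",F)
for a,b in((0,2),(1,3),(1,0)):
  v=F[a]-F[b];print(np.linalg.norm(v),np.degrees(np.arctan2(v[1],v[0])))
# lug sides direction
L=onz(c,[(305.5,201),(341.5,201)],T[2]-44.8);L2=onz(c,[(305,224),(342,224)],T[2]-44.8);v=L.mean(0)-L2.mean(0);print("lug",np.degrees(np.arctan2(v[1],v[0])), "tip edge", (L[0]-L[1]))
```

```text
ring [[453.6, 126.8], [451.6, 220.0], [407.5, 172.2], [501.1, 174.4]]
[452.59633026 173.37254173  23.        ] [454.34070998 173.31885533  23.        ]
gap inner [[424.9, 161.6], [425.1, 186.2], [483.3, 161.1], [483.4, 184.6]]
gap outer [[416.9, 159.0], [417.9, 192.8], [491.2, 155.5], [491.8, 188.5]]
gap dir 178.97332149647525 [454.15972516 173.35212684  22.        ] 24.644628304062888 23.497079677013772
gap dir 176.96318055564345 [454.45408237 173.94131103  22.        ] 33.84906469326249 33.038873207449825
floor [[380.0, 93.8], [378.3, 252.8], [570.4, 92.2], [567.8, 252.2]]
190.38450401630857 179.5162497134498
189.50981184013472 179.81193603718603
158.98644708708696 90.64371548266074
lug -178.8465521379655 tip edge [  0.37201897 -17.38857623   0.        ]
```

{"name": "apply_moves", "arguments": {"deltas": [-2, 0, 0, -1, -4.5, 0.1, 0, -1, -6.5, 0.1, 0, -1, -7.1, 0.1, -1.5, -1, -7.1, 0.1, -4, -1, -7.1, 0.1, -6.5, -1, -7.1, 0.1, -8.5, -1, -7.1, 0.1, -9.8, -1, -7.1, 0.1, -9.8, -1, -7.1, 0.1, -9.8, -1]}}

```text
clock: 6.55
eef_pos: [451.7, 172.0, 88.2]
eef_rot: [-0.005, -0.001, 1.0, -0.003]
force: [0.2, -0.4, -2.2]
opening: 28.6
```

Run:
```python
from h import *
from station import r
s=r.read_state();print(s["eef_pos"],s["eef_rot"],s["force"])
c=r.capture("wrist");cv2.imwrite("pics/w4.png",c["frame"]);pickle.dump(c,open("w4.pkl","wb"))
t=r.capture("top");cv2.imwrite("pics/t4.png",cv2.resize(t["frame"][190:320,150:280],None,fx=4,fy=4,interpolation=2))
s=r.read_state();print(s["eef_pos"],s["eef_rot"],s["force"])
```

```text
[451.73546837 171.9937049   88.19498328] [-5.10887290e-03 -6.05613510e-04  9.99981552e-01 -3.22914248e-03] [ 0.24370452 -0.41678622 -2.16462834]
[452.51340492 172.38920124  89.33696286] [-4.00725213e-03 -8.02901181e-04  9.99987330e-01 -2.93877191e-03] [ 0.29650744 -0.95307158 -3.44079727]
```

View pics/w4.png

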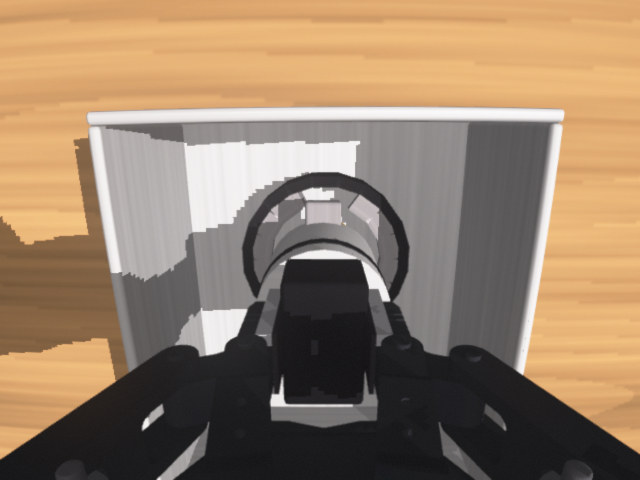

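Run:
```python
from h import *
c=pickle.load(open("w4.pkl","rb"));f=c["frame"]
cv2.imwrite("pics/w4z.png",cv2.resize(f[160:270,235:415],None,fx=4.4,fy=4.4,interpolation=2))
```

```text
(no output)
```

View pics/w4z.png

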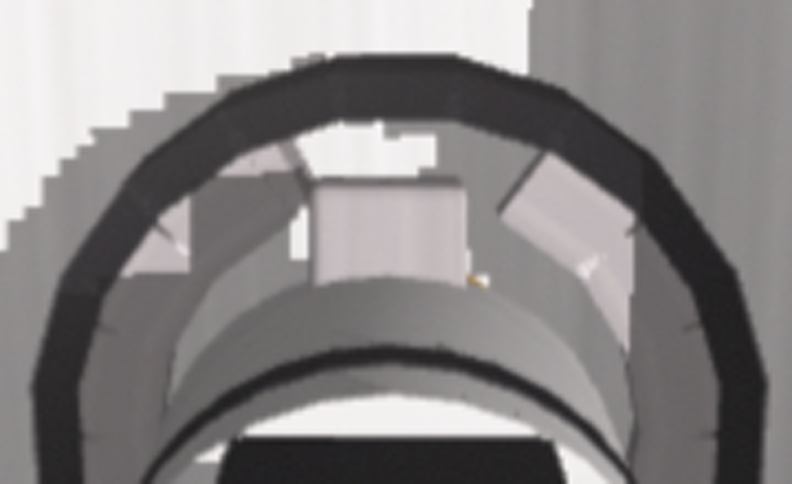

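View pics/t4.png

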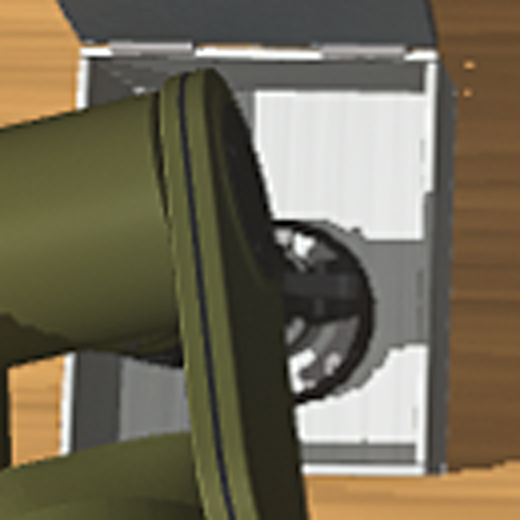

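Run:
```python
from h import *
c=pickle.load(open("w4.pkl","rb"))
z=lambda a:[(235+x/4.4,160+y/4.4) for x,y in a]
L=onz(c,z([(316,181),(465,181)]),88.2-44.8);print("lug tip",L,L.mean(0)+[38,0,0])
R=onz(c,z([(400,55),(32,385),(766,385),(400,121)]),23);print("ring outer front, L,R, inner front",R)
A=R[:3,:2];M=np.linalg.solve(2*(A[1:]-A[0]),(A[1:]**2).sum(1)-(A[0]**2).sum());print("centre",M,np.linalg.norm(A[0]-M))
G=onz(c,z([(307,195),(500,210)]),22);print("gap",G,G.mean(0))
from station import r
s=r.read_state();print(s["eef_pos"])
```

```text
lug tip [[416.70488846 164.00658634  43.4       ]
 [416.66246704 180.40731671  43.4       ]] [454.68367775 172.20695153  43.4       ]
ring outer front, L,R, inner front [[405.34974643 173.21660875  23.        ]
 [447.01918312 126.67579935  23.        ]
 [446.71126937 219.65477773  23.        ]
 [413.31361563 173.24015637  23.        ]]
centre [452.13748137 173.1827484 ] 46.78774718801605
gap [[422.661998   161.82954544  22.        ]
 [424.47936068 185.59583497  22.        ]] [423.57067934 173.71269021  22.        ]
[452.51340492 172.38920124  89.33696286]
```

{"name": "apply_moves", "arguments": {"deltas": [-0.1, 0.06, -0.4, -1, -0.1, 0.06, -0.8, -1, -0.1, 0.06, -1.1, -1, -0.1, 0.06, -1.4, -1, -0.1, 0.06, -1.6, -1, -0.1, 0.06, -1.8, -1, -0.1, 0.06, -1.8, -1]}}

```text
clock: 7.35
eef_pos: [451.2, 172.9, 70.9]
eef_rot: [-0.004, 0.008, 1.0, -0.003]
force: [0.7, 0.6, -4.3]
opening: 29.0
```

{"name": "apply_moves", "arguments": {"deltas": [0, 0, -0.2, 0, 0, 0, -0.4, 0, 0, 0, -0.6, 0, 0, 0, -0.6, 0]}}

```text
clock: 7.75
eef_pos: [451.4, 172.9, 65.0]
eef_rot: [-0.004, 0.008, 1.0, -0.003]
force: [0.2, -0.9, -3.6]
opening: 29.0
```

{"name": "apply_moves", "arguments": {"deltas": [0, 0, -0.2, 0, 0, 0, -0.3, 0, 0, 0, -0.4, 0, 0, 0, -0.5, 0, 0, 0, -0.5, 0]}}

```text
clock: 8.25
eef_pos: [451.6, 173.0, 60.3]
eef_rot: [-0.004, 0.008, 1.0, -0.003]
force: [-2.3, -0.7, 3.6]
opening: 28.9
```

{"name": "apply_moves", "arguments": {"deltas": [0, 0, -0.06, 0, 0, 0, -0.11, 0, 0, 0, -0.11, 0]}}

```text
clock: 8.55
eef_pos: [451.6, 173.0, 59.3]
eef_rot: [-0.004, 0.008, 1.0, -0.003]
force: [-2.6, -0.2, 5.3]
opening: 29.0
```

{"name": "apply_moves", "arguments": {"deltas": [0, 0.02, 0, -4, 0.01, 0.04, 0, -8, 0.01, 0.06, 0, -12, 0.01, 0.08, 0, -16, 0.02, 0.1, 0, -20, 0.03, 0.12, 0, -24, 0.04, 0.14, 0, -28]}}

```text
clock: 9.25
eef_pos: [452.8, 175.2, 59.8]
eef_rot: [-0.004, 0.251, 0.968, -0.001]
force: [-1.3, 1.4, 4.4]
opening: 28.8
```

{"name": "apply_moves", "arguments": {"deltas": [0.01, 0, -0.02, -4, 0.02, 0, -0.03, -8, 0.03, 0.01, -0.03, -12, 0.03, 0.02, -0.03, -16, 0.04, 0.02, -0.03, -20, 0.04, 0.02, -0.03, -24, 0.05, 0.02, -0.03, -28]}}

```text
clock: 9.95
eef_pos: [454.5, 176.1, 60.2]
eef_rot: [-0.003, 0.479, 0.878, 0.002]
force: [-2.8, 1.9, 4.0]
opening: 28.9
```

Run:
```python
from station import r
s=r.read_state();print(s["eef_pos"],s["eef_rot"],s["force"],s["ft_torque"])
```

```text
[454.47881653 176.11621483  60.22690563] [-0.00304026  0.47894566  0.87783762  0.00170703] [-2.78691084  1.8990569   4.03570676] [0.14636596 0.49907887 0.30721539]
```

{"name": "apply_moves", "arguments": {"deltas": [0, 0, -0.05, -3, 0, 0, -0.08, -6, 0, 0, -0.08, -9, 0, 0, -0.08, -10, 0, 0, -0.08, -10]}}

```text
clock: 10.45
eef_pos: [453.5, 175.4, 60.2]
eef_rot: [-0.003, 0.549, 0.836, -0.001]
force: [-8.5, -2.5, 11.9]
opening: 29.0
```

Run:
```python
from station import r
s=r.read_state();print(s["eef_pos"],s["eef_rot"],s["force"],s["ft_torque"])
```

```text
[453.50701537 175.36179266  60.18130629] [-2.68301070e-03  5.48953372e-01  8.35848365e-01 -7.12588322e-04] [-8.45804724 -2.52378634 11.86459095] [-0.65207221  1.72741191  3.06508286]
```

{"name": "apply_moves", "arguments": {"deltas": [0, 0, 0.05, 2, 0, 0, 0.05, 2]}}

```text
clock: 10.65
eef_pos: [453.2, 175.3, 60.3]
eef_rot: [-0.002, 0.533, 0.846, -0.001]
force: [-2.0, -0.4, 1.2]
opening: 28.8
```

{"name": "apply_moves", "arguments": {"deltas": [0, 0, 0, 0, 0, 0, 0, 0, 0, 0, 0, 0, 0, 0, 0, 0, 0, 0, 0, 0, 0, 0, 0, 0], "grip": 0.3}}

```text
clock: 11.25
eef_pos: [453.3, 175.3, 60.3]
eef_rot: [-0.002, 0.533, 0.846, -0.001]
force: [0.2, 0.6, 1.3]
opening: 59.5
```

{"name": "apply_moves", "arguments": {"deltas": [0, 0, 0, 0, 0, 0, 1.5, 0, 0, 0, 4, 0, 0, 0, 8, 0, 0, 0, 12, 0, 0, 0, 13, 0, 0, 0, 13, 0]}}

```text
clock: 11.95
eef_pos: [454.7, 175.7, 192.9]
eef_rot: [-0.001, 0.533, 0.846, 0.001]
force: [0.3, 0.2, -0.5]
opening: 59.7
```

Run:
```python
from h import *
from station import r
c=r.capture("wrist");s=r.read_state();print(s["eef_pos"],s["eef_rot"],s["force"]);cv2.imwrite("pics/w5.png",c["frame"]);pickle.dump(c,open("w5.pkl","wb"))
```

```text
[453.46456434 175.3494867  190.53559534] [-1.97079318e-03  5.32895945e-01  8.46178146e-01 -7.56623480e-04] [-0.71159228 -0.16210823 -0.36431252]
```

View pics/w5.png

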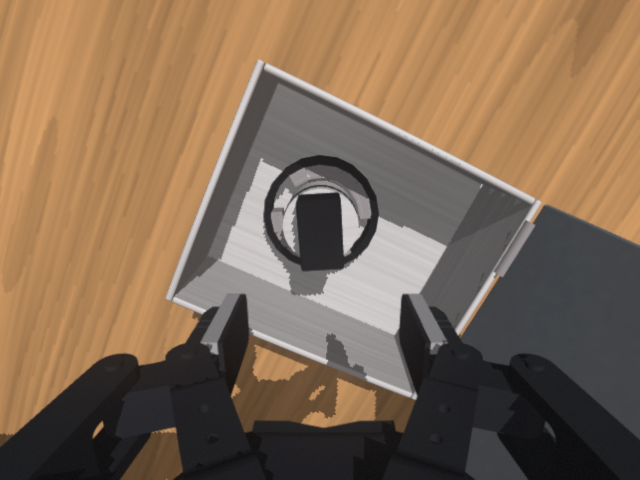

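The wrist view shows the head seated in the ring, its block at (321,232), after the release. I'll check its angle and height.

Run:
```python
from h import *
from station import r
c=pickle.load(open("w5.pkl","rb"));f=c["frame"]
m=np.zeros(f.shape[:2],np.uint8);m[192:285,292:352]=(f[192:285,292:352].max(2)<40)*255
m=cv2.morphologyEx(m,cv2.MORPH_OPEN,np.ones((9,9),np.uint8))
k=max(cv2.findContours(m,0,2)[0],key=cv2.contourArea);R=cv2.minAreaRect(k);print(R)
B=cv2.boxPoints(R)
P=onz(c,B,84);print(P.round(1),P.mean(0))
for i in range(4):
  v=P[(i+1)%4]-P[i];print(np.linalg.norm(v).round(1),np.degrees(np.arctan2(v[1],v[0])).round(1))
cv2.imwrite("pics/w5z.png",cv2.resize(f[145:285,250:390],None,fx=4.2,fy=4.2,interpolation=2))
s=r.capture("scene");cv2.imwrite("pics/s5.png",s["frame"]);pickle.dump(s,open("s5.pkl","wb"))
```

```text
Traceback (most recent call last):
ValueError: max() iterable argument is empty
```

Run:
```python
from h import *
from station import r
c=pickle.load(open("w5.pkl","rb"));f=c["frame"]
print(f[230,320],f[200,320],f[265,320],f[160,320])
m=np.zeros(f.shape[:2],np.uint8);m[192:285,292:352]=(f[192:285,292:352].max(2)<50)*255
m=cv2.morphologyEx(m,cv2.MORPH_OPEN,np.ones((9,9),np.uint8))
cv2.imwrite("pics/w5z.png",cv2.resize(f[145:285,250:390],None,fx=4.2,fy=4.2,interpolation=2))
s=r.capture("scene");cv2.imwrite("pics/s5.png",s["frame"]);pickle.dump(s,open("s5.pkl","wb"))
k=max(cv2.findContours(m,0,2)[0],key=cv2.contourArea);R=cv2.minAreaRect(k);print(R)
B=cv2.boxPoints(R)
P=onz(c,B,84);print(P.round(1),P.mean(0))
for i in range(4):
  v=P[(i+1)%4]-P[i];print(np.linalg.norm(v).round(1),np.degrees(np.arctan2(v[1],v[0])).round(1))
```

```text
[40 38 40] [40 38 39] [44 43 43] [30 31 32]
((319.49029541015625, 231.3443603515625), (74.72918701171875, 42.9786376953125), 86.42366790771484)
[[427.9 191.8  84. ]
 [452.2 205.4  84. ]
 [477.8 160.5  84. ]
 [452.2 146.1  84. ]] [452.51675618 175.94601175  84.        ]
27.8 29.2
51.7 -60.2
29.4 -150.6
51.8 118.0
```

View pics/w5z.png

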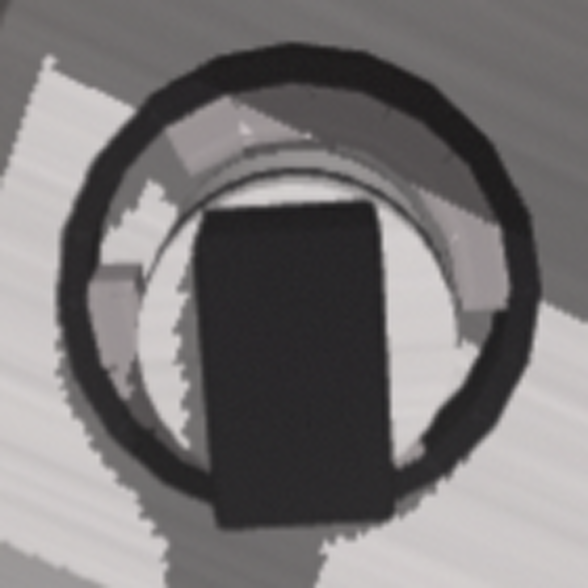

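View pics/s5.png

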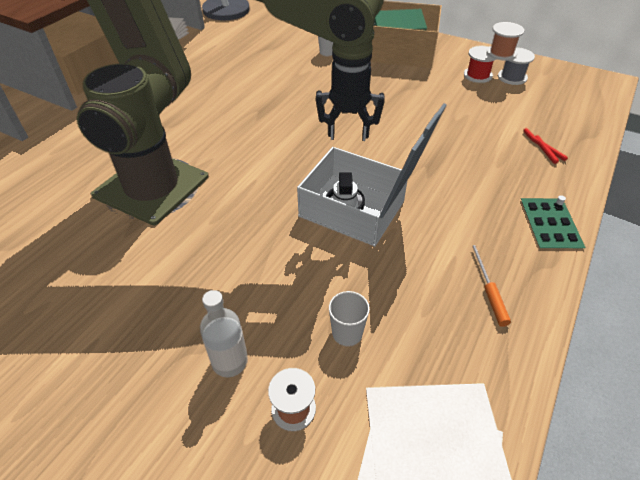

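The block stands at 118–119°, about 62° clockwise of the gap line, and it stayed down when released. No lug shows in the gap. The scene view shows the lid leaning back from (390,205) to (443,107), with the bottle, cup and spool still in place. Next I'll go over and behind the lid.

{"name": "apply_moves", "arguments": {"deltas": [0, 0, 3, 6, 0, 0, 7, 14, 0, 0, 11, 22, 0, 0, 14.5, 30, 2, 0, 17, 38, 6, 0, 17, 46, 10, 0, 17, 54, 14, 0, 17, 60, 18, 0, 17, 64, 21.5, 0, 17, 64], "grip": 1, "grip_force": 40}}

```text
clock: 13.05
eef_pos: [668.8, 174.8, 354.7]
eef_rot: [-0.004, 0.003, 1.0, -0.004]
force: [0.2, -0.3, 0.9]
opening: -0.5
```

{"name": "apply_moves", "arguments": {"deltas": [0, 0, 0, 0, 0, 0, 0, 0]}}

```text
clock: 13.25
eef_pos: [668.4, 174.5, 349.7]
eef_rot: [-0.008, 0.003, 1.0, -0.004]
force: [0.1, -0.3, 0.1]
opening: -0.6
```

Run:
```python
from h import *
from station import r
c=r.capture("wrist");s=r.read_state();print(s["eef_pos"],s["eef_rot"],s["force"]);cv2.imwrite("pics/w6.png",c["frame"]);pickle.dump(c,open("w6.pkl","wb"))
t=r.capture("scene");cv2.imwrite("pics/s6.png",t["frame"])
```

```text
[667.9370059  174.75536106 351.35907632] [-0.00702755  0.00312569  0.99996223 -0.00404685] [ 0.52430921 -0.18743473 -1.29901305]
```

View pics/w6.png

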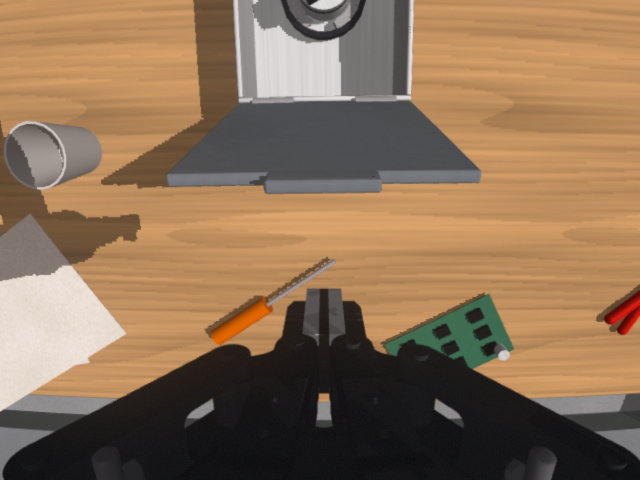

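View pics/s6.png

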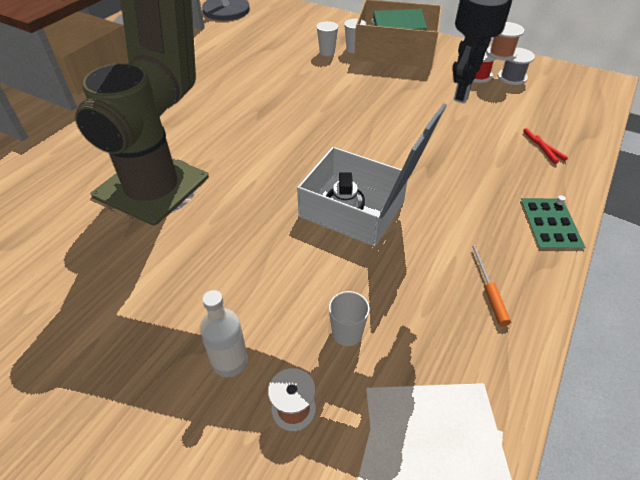

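Run:
```python
from h import *
c=pickle.load(open("w6.pkl","rb"))
# tab end outer edge row 191, (266..381); lid free edge
print(onz(c,[(266,191),(381,191),(323,191)],296)); print(onz(c,[(168,184),(480,181)],287))
print(proj(c,[[668,174.7,351]]))
```

```text
[[629.47629603 145.70785607 296.        ]
 [629.76927965 203.82316681 296.        ]
 [629.65765917 174.54787487 296.        ]]
[[626.6675281   91.85526313 287.        ]
 [625.93210624 257.4780597  287.        ]]
[[322.72537456 309.59999526]]
```

The tab's outer end is at x≈630, y≈174.5, z≈296, and measures 58 mm wide against 60 given. I'll lower the closed fingers behind it and push along the arc.

{"name": "apply_moves", "arguments": {"deltas": [0, 0, -3, 0, 0, 0, -6, 0, 0, 0, -7.6, 0, -0.8, 0, -7.6, 0, -1.6, 0, -7.6, 0, -2.4, 0, -7.6, 0, -3.2, 0, -7.5, 0, -4, 0, -7.4, 0, -4.8, 0, -7.3, 0, -4.8, 0, -7.3, 0]}}

```text
clock: 14.35
eef_pos: [619.0, 175.0, 280.9]
eef_rot: [-0.006, 0.003, 1.0, -0.004]
force: [-0.1, -0.5, 0.6]
opening: -0.1
```

Run:
```python
from h import *
from station import r
c=r.capture("wrist");s=r.read_state();print(s["eef_pos"],s["eef_rot"],s["force"]);cv2.imwrite("pics/w7.png",c["frame"])
t=r.capture("scene");cv2.imwrite("pics/s7.png",cv2.resize(t["frame"][40:260,280:560],None,fx=2.7,fy=2.7))
```

```text
[618.94797677 174.98018653 279.98973089] [-0.00638335  0.00287726  0.99996823 -0.00381062] [ 0.94631222 -0.5250683   0.70029559]
```

View pics/s7.png

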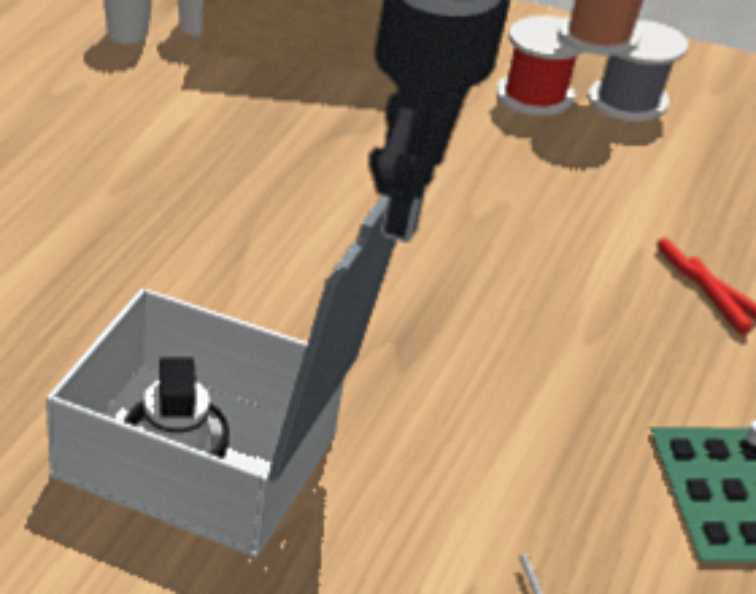

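View pics/w7.png

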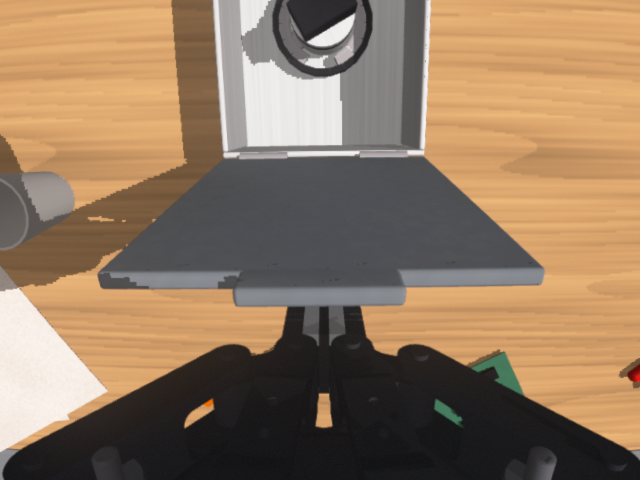

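{"name": "apply_moves", "arguments": {"deltas": [-1.3, 0, 0.1, 0, -2.6, 0, 0.2, 0, -4.2, 0, 0.2, 0, -5.9, 0, 0, 0, -7.5, 0, -0.2, 0, -9.1, 0, -0.7, 0, -10.7, 0, -1.3, 0, -12.2, 0, -1.9, 0, -12.2, 0, -1.9, 0]}}

```text
clock: 15.35
eef_pos: [494.3, 174.9, 259.0]
eef_rot: [-0.009, 0.003, 1.0, -0.004]
force: [0.5, -0.4, -0.6]
opening: 0.2
```

{"name": "apply_moves", "arguments": {"deltas": [-1, 0, -0.5, 0, -2, 0, -1.2, 0, -2.9, 0, -1.9, 0, -3.8, 0, -2.6, 0, -4.7, 0, -3.6, 0, -5.6, 0, -4.6, 0, -6.3, 0, -5.5, 0, -7, 0, -6.5, 0, -7, 0, -6.5, 0]}}

```text
clock: 16.25
eef_pos: [422.4, 174.7, 191.6]
eef_rot: [-0.01, 0.002, 1.0, -0.004]
force: [-0.9, 0.3, -0.5]
opening: -0.1
```

Run:
```python
from h import *
from station import r
t=r.capture("scene");cv2.imwrite("pics/s8.png",cv2.resize(t["frame"][40:260,250:530],None,fx=2.7,fy=2.7))
s=r.read_state();print(s["eef_pos"],s["force"])
```

```text
[423.23191541 174.76537492 192.61523751] [ 0.22477164 -0.14886839  0.25968864]
```

View pics/s8.png

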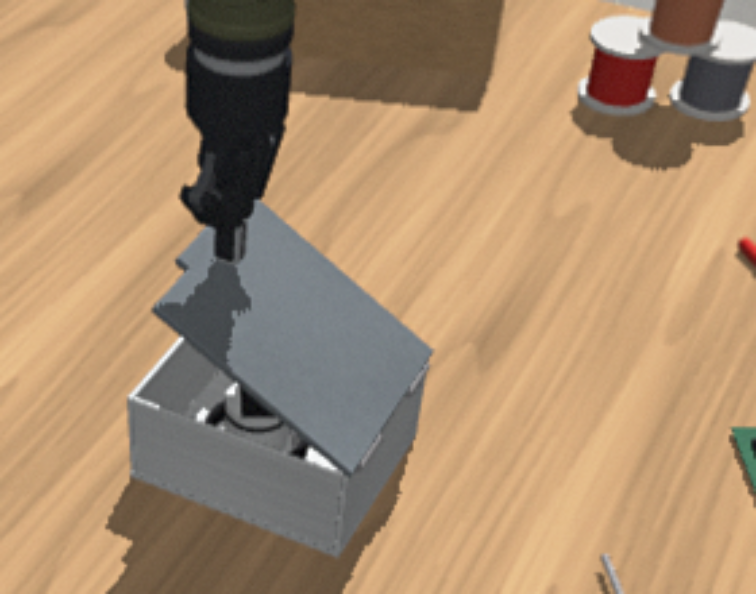

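The lid is at about 30° and following the fingers. I'll carry on more slowly.

{"name": "apply_moves", "arguments": {"deltas": [-0.5, 0, -0.9, 0, -0.9, 0, -1.8, 0, -1.4, 0, -2.8, 0, -1.7, 0, -3.6, 0, -1.9, 0, -4.4, 0, -2.2, 0, -5.2, 0, -2.4, 0, -5.9, 0, -2.5, 0, -6.5, 0, -2.6, 0, -7.1, 0, -2.7, 0, -7.6, 0]}}

```text
clock: 17.3
eef_pos: [396.2, 174.7, 116.1]
eef_rot: [-0.01, 0.002, 1.0, -0.004]
force: [0.1, -0.5, 1.0]
opening: -0.1
```

{"name": "apply_moves", "arguments": {"deltas": [0, 0, -0.2, 0, 0, 0, -0.4, 0, -0.1, 0, -0.6, 0, -0.1, 0, -0.8, 0, -0.1, 0, -1, 0, -0.1, 0, -1.2, 0, -0.1, 0, -1.3, 0, -0.1, 0, -1.4, 0, -0.1, 0, -1.4, 0]}}

```text
clock: 18.2
eef_pos: [395.1, 174.7, 101.9]
eef_rot: [-0.01, 0.002, 1.0, -0.004]
force: [0.3, 0.3, -0.1]
opening: -0.4
```

{"name": "apply_moves", "arguments": {"deltas": [0, 0, -0.1, 0, 0, 0, -0.2, 0, 0, 0, -0.2, 0]}}

```text
clock: 18.5
eef_pos: [395.3, 174.7, 100.6]
eef_rot: [-0.01, 0.002, 1.0, -0.004]
force: [-2.1, 0.1, 5.1]
opening: -0.2
```

{"name": "apply_moves", "arguments": {"deltas": [0, 0, -0.05, 0, 0, 0, -0.1, 0, 0, 0, -0.15, 0, 0, 0, -0.15, 0]}}

```text
clock: 18.9
eef_pos: [395.3, 174.8, 100.5]
eef_rot: [-0.01, 0.002, 1.0, -0.005]
force: [-6.0, -2.5, 10.8]
opening: 0.0
```

{"name": "apply_moves", "arguments": {"deltas": [0, 0, 1, 0, 0, 0, 3, 0, 0, 0, 6, 0, 0, 0, 10, 0, 0, 0, 14, 0, 0, 2, 18, 0, 0, 6, 20, 0, 0, 10, 20, 0, 0, 14, 20, 0, 0, 18, 20, 0]}}

```text
clock: 19.9
eef_pos: [395.3, 356.5, 301.0]
eef_rot: [-0.009, 0.002, 1.0, -0.004]
force: [1.0, 0.2, -0.2]
opening: 0.1
```

{"name": "apply_moves", "arguments": {"deltas": [0, 3, 0, 0, -1, 7, 0, 0, -2, 11, 0, 0, -2, 14, 0, 0, -2, 14, 0, 0]}}

```text
clock: 20.4
eef_pos: [374.5, 499.3, 300.1]
eef_rot: [-0.01, 0.001, 1.0, -0.004]
force: [-0.5, -0.3, -0.7]
opening: -0.0
```

Run:
```python
from h import *
from station import r
t=r.capture("scene");cv2.imwrite("pics/s9.png",t["frame"])
cv2.imwrite("pics/s9z.png",cv2.resize(t["frame"][130:260,270:430],None,fx=4.5,fy=4.5,interpolation=2))
T=r.capture("top");cv2.imwrite("pics/t9.png",T["frame"])
pickle.dump((t,T),open("c9.pkl","wb"))
s=r.read_state();print(s["clock"],s["eef_pos"],s["force"])
```

```text
20.5 [375.14507181 496.68182354 300.44261468] [-0.08436955  0.22067505 -0.06988778]
```

View pics/s9z.png

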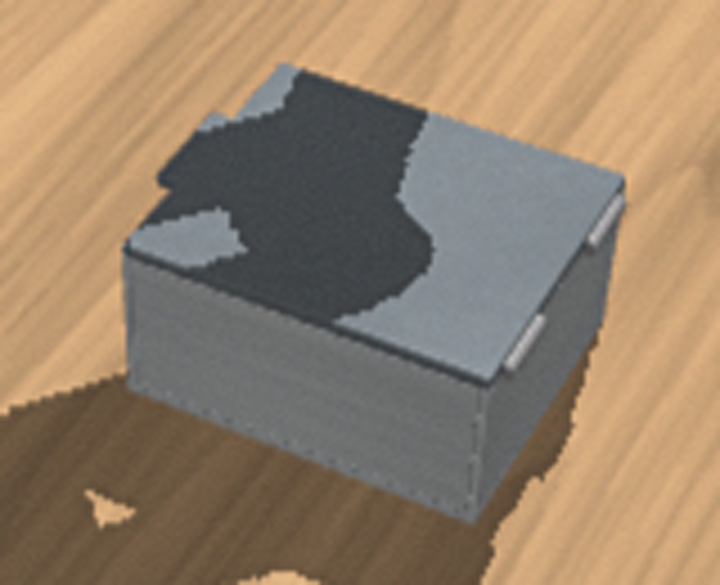

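View pics/t9.png

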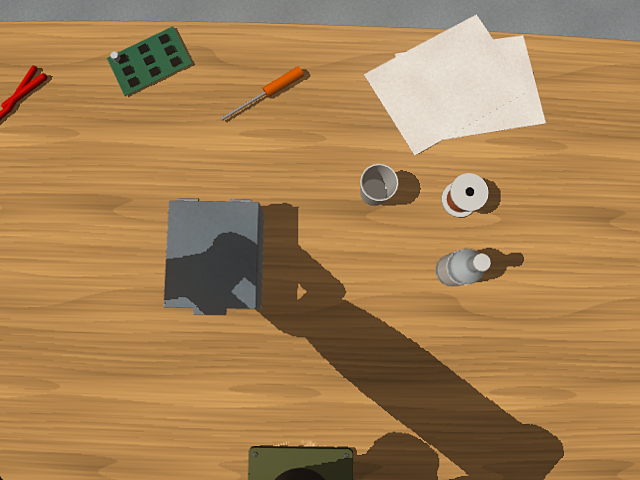

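View pics/s9.png

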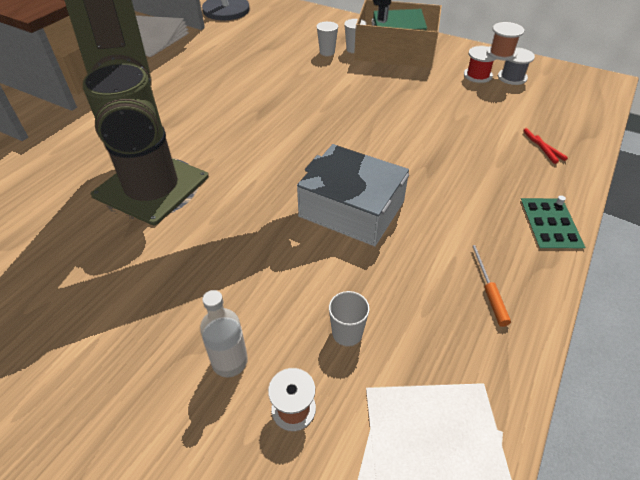

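The lid lies flat on the rim with no gap along the near wall. The bottle, cup and spool are at their first pixel positions, and the arm is clear. I'll hand in.

```bash
python3 -c "
from station import r
print(r.hand_in())"
```

```text
the job is handed in; nothing more can be done
None
```

The detector head is locked in its socket and the lid is shut. I handed the job in at about 20.5 s on the robot's clock.

- **Head:** I gripped it by its block, passed the lugs through the rim gaps, pressed it against the spring (about 7–9 N) and turned it clockwise until the wrist torque rose to about 3 N m at the stop. After release, the block stood at 118–119°, about 62° from the gaps. It had stayed down, and no lug showed in the gap I could see.
- **Lid:** I pushed it down along its arc with the closed fingers. It stopped with the fingertips at 100.5 mm, the height of a shut lid's top face, and the force there rose to about 11 N. After I backed away, both pictures showed it flat on the rim.
- **Bottle, spool and cup:** all three are at their starting pixel positions in both fixed cameras.

**Disagreements and limits:**
- The cameras differed by about 1–3 mm on where the socket is and by about 1° on how the box is turned. I settled this from the lug and socket seen together in the wrist picture, and the head went in with no jam.
- At the stop the gripper had turned about 65°, against 62° for the head. I put the difference down to slip or give in the grip.
- I could not see the head again once the lid was shut.

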